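Uncover the pump head and jog the rotor

TASK

Take the loose cover plate off the two pins of the pump head and set it down on the open bench, flat with its handle up; set it down, do not drop it. Then push the jog button under the control box's clear visor all the way in, keep it in for at least three seconds without a break, and let it go. Leave the two bottles, the beaker and the wrench as they are.

Things in the scene. Friction and masses are not known exactly. Their poses are not given: they have to be found in the camera images.
- pump: White bench pump, fixed. Origin at bench level under the centre of its open-topped head, a box 150 (x) by 110 (y) by 70 mm high, z up. Two pointed upright steel pins, 8 mm thick, stand on its rim at x = +56 and -56 mm, y = 0, from 70 to 84 mm high. On the +y side stands the motor drive, a white box 150 (x) by 110 (y) by 90 mm high centred at y = +135 mm, joined by a coupling 57 mm high.
- cover: Loose aluminium plate, 150 (x) by 100 (y) by 5 mm, about 0.25 kg, two 12 mm holes at x = +56 and -56 mm, y = 0. Origin: centre of its underside; z is its upper side. A black bar handle stands on its middle: 70 mm long along x, 14 mm thick along y, top 45 mm above the underside. It starts on the pump head, underside 70 mm above the bench, pins through the holes; it comes free once raised 14 mm.
- station: White control box, fixed, 125 (x) by 160 (y) mm, origin at bench level. Its front (-x side) is a panel 120 mm long and 160 mm wide, sloped at 38 degrees: it faces along (-0.616, 0, 0.788) in the box frame; its centre, where the jog button sits, is 90 mm straight above the origin. A small fixed black knob, 20 mm across and 12 mm high, is on the panel 58 mm to the +y side of the button.
- visor_edge (a point): Middle of the free lower edge of the clear plastic splash visor fixed over the button: a level sheet 110 mm wide (y) and 4 mm thick, its underside 156 mm above the bench, reaching from the top of the panel out to this edge at x = -28 mm in the box frame. Axes as the control box. It keeps a tool pointing straight down off the button; one square to the panel (38 degrees from vertical) clears the edge.
- jog_top (a point): Centre of the jog button's outer face, moves with the button. z points out of the panel, square to it; x points up the slope. The button is black, round, 32 mm across, standing 7 mm proud of a 48 mm round steel collar that is 12 mm high.
- jog (a joint): How far the jog button is pushed in, in m: 0 out, 0.007 fully in (a firm stop); more than 0.005 counts as pushed in. Spring-loaded: starts to move at about 1.5 N, fully in at 5 N; comes out by itself.
- bottle_a: Bystander: brown glass bottle with black cap, 86 mm across, 190 mm high, origin under its centre.
- bottle_b: Bystander: smaller brown glass bottle with black cap, 70 mm across, 150 mm high, origin under its centre.
- beaker: Bystander: glass beaker, 70 mm across, 90 mm high, origin under its centre.
- wrench: Bystander: steel wrench 150 mm long, lying along its x axis on the bench.
Mind the look-alikes: they are no part of the job. Several things have the shape of the cover; the one meant has the colours described above. Leave any orange look-alike of the station alone.

How it is judged:
On the way, in this order (a step that is already met when the one before it is completed fails the run):
1. the cover lies flat on the bench, handle up, let go (height (world z) of cover below 0.008 m and angle between cover's own z axis and vertical below 0.1 rad and linear speed of cover below 0.02 m/s and contact force between each of the arm, the fingers and cover below 0.1 N), for 0.2 s.
2. the jog button is kept pushed in (more than 5 of its 7 mm) for three seconds without a break (value of joint jog above 0.005 m), for 3 s.
At the end, for the whole second after the job is handed in: The cover lies flat on the bench at rest, handle up (underside within 8 mm of the bench, tilt under 0.1 rad), and the jog button is fully out again (less than 1 mm in) (height (world z) of cover below 0.008 m and angle between cover's own z axis and vertical below 0.1 rad and linear speed of cover below 0.02 m/s and value of joint jog below 0.001 m); the robot touches nothing.
It fails at once if the cover is dropped (faster than 0.6 m/s while no finger holds it) (linear speed of cover above 0.6 m/s and contact force between the fingers and cover below 0.1 N).
It fails at once if a bottle, the beaker or the wrench is shifted by more than 30 mm (distance of any of bottle_a, bottle_b, beaker, wrench from where it was at the start of the episode above 0.03 m).
It fails at once if a bottle or the beaker is tipped by more than 0.3 rad (angle between any of bottle_a, bottle_b, beaker's own z axis and vertical above 0.3 rad).
It also fails if it takes over 50 s, if anything falls off the work surface, if the arm or the gripper's body presses on something with over 40 N, if the wrist force passes 120 N, or if a joint passes its speed limit or range.

ROBOT

A 7-joint arm with a two-finger parallel gripper is mounted at the origin on the work surface. World frame = base frame: x ahead of the robot, y to its left, z up, the work surface at z = 0. Lengths are in m, angles in rad, forces in N, time in s.
With the tool pointing down it reaches from about 0.425 to 0.875 m from the base axis. Payload 8.4 kg.
Tool frame: the origin (TCP) lies on the centre line of the jaws, within the pads' length; the fingertips stand 25 mm ahead of it and the grasp point (between the pads) lies 6 mm ahead of it; z points along the fingers, y is the direction in which the jaws open and shut (so a half turn about z gives the same grasp; the last joint's range is limited). The gripper opens to 87 mm and grips with 3 to 60 N. Pads are 19 mm wide; open, the fingers measure 117 mm over their backs; the gripper's body (75 mm by 190 mm) begins 51 mm behind the grasp point.
Start: joints at [1.013, 0.333, 0.04, 1.465, -0.013, 1.343, -0.059], TCP at [0.288, -0.583, 0.248] pointing down, gripper open.
Joint ranges: [-2.58, 2.58], [-0.38, 2.09], [-1.3, 1.39], [0.25, 2.4], [-1.5, 4.64], [0.08, 2.09], [-2.65, 2.65]. Speed limits (rad/s): [2.22, 2.22, 2.79, 2.79, 3.14, 3.14, 3.14].

INTERFACE

Orientations are given as [roll, pitch, yaw] about the fixed x, y, z axes, in that order (R = Rz(yaw) Ry(pitch) Rx(roll)).
In Python, from rig import env gives the robot as it stands.
- The arm moves only by the tool move_arm, never from a script. Its argument "motion" is one flat list of numbers, 5 for each row, row after row: the shift along the tool's x, y, z in cm, then the turn about the tool's z in degrees, then the closure in counts, from 0 (fully open) to 255 (shut). In form: [x, y, z, twist, gripper, x, y, z, twist, gripper, ...]. A call has 1 to 10 rows; each row shifts and turns the pose as measured when the row begins, along the tool's axes as they then stand; what a row does not reach is not made up. A row lasts 1/12 s, in which the tool goes at most 41.7 mm and 7.16 degrees, less where a joint would pass 70% of its speed; a pose out of reach is approached as far as the arm can. A call with a gripper value outside its range is refused whole. The fingers move at their own pace and stop on an object; "grip_force" is the grip in N (left out, the last holds). Time passes only in rows, so rows that do not move let the fingers close. It gives the time, the measured TCP pose, the force and the opening at its end, in the units of the state.
- env.observe(): the state, without advancing time (a new reading comes with each control period).
- env.read_camera(name): name is "side" or "top" or "wrist"; returns a dict with "frame" (400x640x3 uint8, red, green, blue), "vertical_fov" (degrees; the focal length in pixels is half the picture's height over the tangent of half this angle, whatever the lens; pixels are square), "cx", "cy" (the principal point, pixels), "dist_coeffs" ([k1, k2, p1, p2, k3] as OpenCV has them; the pictures are not rectified), "R" (3x3) and "t" (3): a world point X has camera coordinates R X + t; the wrist camera has in their place "T_tool_cam" (4x4, takes a point from camera to tool coordinates, whose origin is the TCP and whose axes are the flange's). Camera axes: x right, y down, z forward; pixel columns grow to the right and rows downward; lengths in m; the calibration is good to about 2 mm. A picture is of the moment at which its call begins: read the wrist's pose just before it. There is no depth.
- env.sign_off(): hands the job in, once; it reports no verdict.
The state is a dict: "time": time; "joint_pos": joint angles; "dq": joint speeds; "effort": joint torques, N m; "tcp_pos": TCP position; "tcp_rot": TCP orientation; "contact_force": force on the tool from outside, world axes, zero at the start; "ft_torque": the same for the moment, N m; "finger_gap": finger opening in m.
Only numpy, scipy, OpenCV 4.12 (cv2) and the standard library are available. Lean on these libraries where they do the work, as an engineer would, in place of code of your own. Each camera call takes 0.05 s, during which the arm holds its last target. There are 200 camera calls.

## Working session

There is one attempt and no reset: what is moved stays moved. The work goes in short steps, Python scripts to look and compute and a tool call to move; the robot and the scene stay as the last step left them, time stands still between calls to the robot, and variables do not carry over. Pictures are saved under pics/ and viewed, about 8 in all and at most 12, crops included, and the job is handed in when it is done.

Besides the shell and the picture viewer there is one more tool, called by a JSON object that holds its "api" and its "payload", one argument or row to a line. move_arm: Moves the arm, as the interface text tells. Its arguments: {"type":"object","properties":{"motion":{"type":"array"},"grip_force":{"type":"number"}},"required":["motion"]}

```bash
ls; mkdir -p pics; python3 - <<'E'
from rig import env
import cv2,numpy as np,pickle
s=env.observe();print(s)
d={}
for n in ("side","top"):
    c=env.read_camera(n);d[n]=c;cv2.imwrite(f"pics/{n}0.png",c["frame"][:,:,::-1]);print(n,{k:v for k,v in c.items() if k!="frame"})
pickle.dump(d,open("c0.pkl","wb"))
E
```

```text
pics
{'time': 0.0, 'joint_pos': array([ 1.01277929,  0.33390806,  0.03987708,  1.4663011 , -0.01343757,
        1.343307  , -0.05849945]), 'dq': array([ 9.70214291e-04, -2.22932494e-03, -9.54442892e-04,  7.93595513e-04,
        1.22080515e-03,  9.46932491e-06,  7.35438222e-04]), 'effort': array([-1.01578905e-04, -6.56369090e+01,  1.33490000e+00, -4.03795803e+01,
       -5.97206340e-02,  4.49205050e-02,  2.24190044e-04]), 'tcp_pos': array([ 0.28766344, -0.5823821 ,  0.24664652]), 'tcp_rot': array([-3.13993688e+00,  7.67736734e-05,  4.58788432e-01]), 'contact_force': array([-0.66932815, -0.33607111,  0.69867241]), 'ft_torque': array([-0.02500845, -0.0361417 , -0.02983258]), 'finger_gap': 0.08681654709089347}
side {'vertical_fov': 44.01234454041091, 'cx': 315.7116515616642, 'cy': 201.7264627007856, 'dist_coeffs': array([0.04270117, 0.        , 0.        , 0.        , 0.        ]), 'R': array([[-0.99834974, -0.05436712, -0.01849385],
       [-0.02263277,  0.6684821 , -0.74338378],
       [ 0.05277844, -0.74173843, -0.66860941]]), 't': array([0.57562273, 0.16304041, 1.24743971])}
top {'vertical_fov': 44.48772236626433, 'cx': 318.08160723935674, 'cy': 203.3670260642576, 'dist_coeffs': array([-0.129607,  0.      ,  0.      ,  0.      ,  0.      ]), 'R': array([[ 0.00742488, -0.99997184, -0.00109303],
       [-0.97983453, -0.00705709, -0.199686  ],
       [ 0.19967266,  0.00255363, -0.97985933]]), 't': array([-0.11394623,  0.57158102,  1.56887295])}
```

View pics/side0.png

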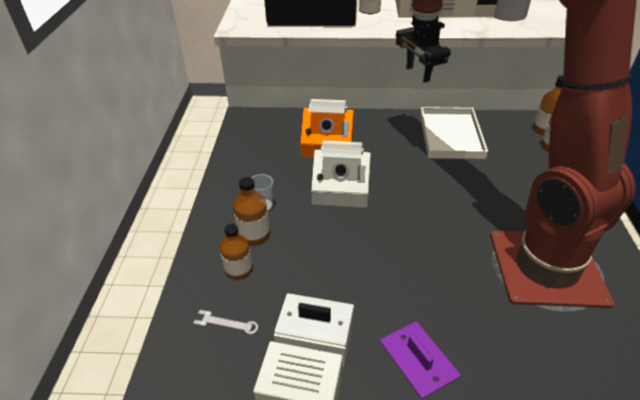

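View pics/top0.png

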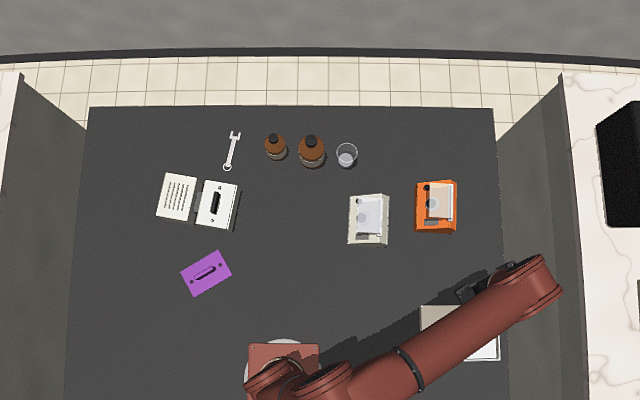

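The side view shows the cover's handle at (314,312), the white station at (340,175), an orange look-alike at (328,125) and a purple plate at (420,358). In the top view the cover handle is at (216,203), the station at (369,219), the bottles at (275,147) and (311,151), the beaker at (347,155) and the wrench at (232,150).

```bash
python3 - <<'E'
import pickle,cv2,numpy as np
d=pickle.load(open("c0.pkl","rb"))
def crop(n,x,y,w=80,h=60):
    im=cv2.resize(d[n]["frame"][y:y+h,x:x+w,::-1],None,fx=5,fy=5,interpolation=cv2.INTER_CUBIC)
    for k in range(0,w,10): cv2.putText(im,str(x+k),(k*5,8),0,.3,(0,0,255));cv2.line(im,(k*5,0),(k*5,h*5),(0,0,255) if k%50==0 else (120,120,255),1) if 0 else cv2.line(im,(k*5,8),(k*5,14),(0,0,255),1)
    for k in range(0,h,10): cv2.putText(im,str(y+k),(0,k*5+4),0,.3,(0,200,0))
    return im
cv2.imwrite("pics/comp.png",np.vstack([np.hstack([crop("side",275,290),crop("top",180,172)]),np.hstack([crop("side",303,140,80,60),crop("top",330,187)])]))
E
```

```text
(no output)
```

View pics/comp.png

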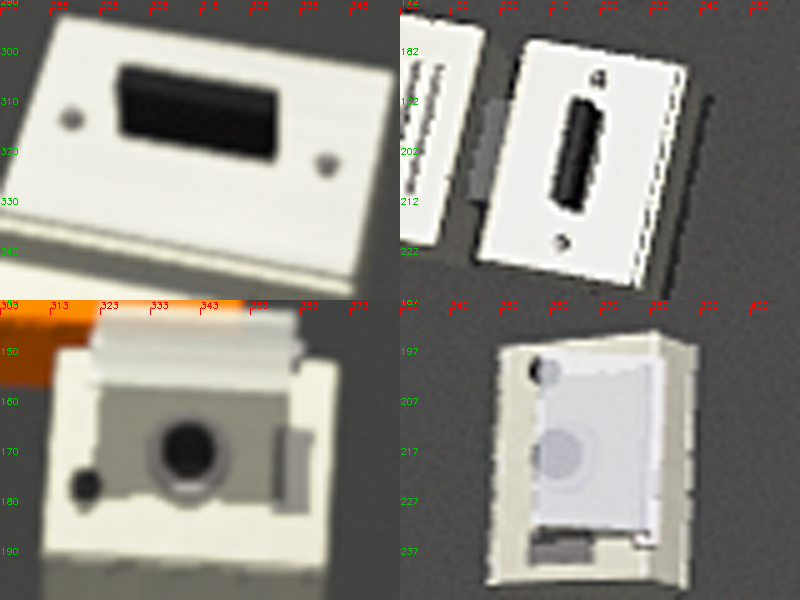

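```bash
cat > h.py <<'E'
import pickle,cv2,numpy as np
d=pickle.load(open("c0.pkl","rb"))
def ray(c,p):
    f=200/np.tan(np.radians(c["vertical_fov"]/2));K=np.array([[f,0,c["cx"]],[0,f,c["cy"]],[0,0,1]])
    u=cv2.undistortPoints(np.array([[p]],float),K,c["dist_coeffs"]).ravel()
    v=c["R"].T@np.array([*u,1]);return -c["R"].T@c["t"],v/np.linalg.norm(v)
def tri(rays):
    A=sum(np.eye(3)-np.outer(v,v) for _,v in rays);b=sum((np.eye(3)-np.outer(v,v))@o for o,v in rays)
    X=np.linalg.solve(A,b);return X,max(np.linalg.norm((np.eye(3)-np.outer(v,v))@(X-o)) for o,v in rays)
def onz(c,p,z):
    o,v=ray(c,p);return o+v*(z-o[2])/v[2]
E
python3 - <<'E'
from h import *
np.set_printoptions(precision=4,suppress=True)
P={"hole+x":((289.2,313.8),(219.6,187.6)),"hole-x":((340.4,322.8),(212.4,220.6)),"plateA":((287.4,292.8),(237.2,185.6)),"plateB":((353.6,304.6),(228,229.6)),
"jog":((340.6,170),(361.6,217.6)),"knob":((320.2,177),(358.6,201.2)),"bottleA cap":((247,184),(310,141)),"bottleB cap":((231,231),(272,138)),
"st front top-left":((314.5,150),(0,0)),}
for k,(a,b) in P.items():
    if b[0]: print(k,*tri([ray(d["side"],a),ray(d["top"],b)]))
for n,p,z in (("side",(311.8,190),.05),("side",(368.2,193.6),.05),("top",(349.5,196.5),.05),("top",(347.5,303.6),.05),("top",(215.5,202),.115),("top",(206,272),.04),("top",(347,158),0.0),("side",(261,205),0.),("top",(436,206),.1)): print(n,p,onz(d[n],p,z))
print(*[-c["R"].T@c["t"] for c in d.values()])
E
```

```text
hole+x [0.6206 0.2191 0.0725] 6.383449804769091e-05
hole-x [0.5094 0.2376 0.0728] 0.0005525532050427208
plateA [0.6296 0.1608 0.0687] 0.0008118281757016534
plateB [0.4811 0.1855 0.067 ] 0.0007216396667601541
jog [ 0.5182 -0.2505  0.0985] 4.020275781339331e-05
knob [ 0.576  -0.243   0.0779] 0.00045105611045186133
bottleA cap [ 0.7482 -0.0831  0.1809] 0.00013383914317729672
bottleB cap [0.7711 0.0415 0.1408] 0.00022626236234575225
side (311.8, 190) [ 0.5987 -0.2179  0.05  ]
side (368.2, 193.6) [ 0.4392 -0.2076  0.05  ]
top (349.5, 196.5) [ 0.5982 -0.2149  0.05  ]
top (347.5, 303.6) [ 0.2446 -0.2071  0.05  ]
top (215.5, 202) [0.5628 0.2212 0.115 ]
top (206, 272) [0.3421 0.2585 0.04  ]
top (347, 158) [ 0.7477 -0.2101  0.    ]
side (261, 205) [ 0.7469 -0.2044  0.    ]
top (436, 206) [ 0.5578 -0.4941  0.1   ]
[0.5125 0.8476 0.9659] [ 0.2476 -0.1139  1.6513]
```

{"api": "move_arm", "payload": {
  "motion": [0,0,0,7,0,0,0,0,7,0,0,0,0,7,0,0,0,0,7,0,0,0,0,7,0,0.7,-4,0,0,0,0.7,-4,0,0,0,0.7,-4,0,0,0,0.7,-4,0,0,0,0.7,-4,0,0,0],
  "grip_force": 30
}}

```text
time: 0.93
tcp_pos: [0.3508, -0.3916, 0.2396]
tcp_rot: [-3.137, 0.012, -0.189]
contact_force: [1.2, -0.2, 1.0]
finger_gap: 0.0874
```

{"api": "move_arm", "payload": {
  "motion": [0.6,-4,0,0,0,0.6,-4,0,0,0,0.6,-4,0,0,0,0.6,-4,0,0,0,0.6,-4,0,0,0,0.6,-4,0,0,0,0.6,-4,0,0,0,0.6,-4,0,0,0,0.6,-4,0,0,0,0.6,-4,0,0,0]
}}

```text
time: 1.77
tcp_pos: [0.4829, 0.0037, 0.2389]
tcp_rot: [-3.139, 0.013, -0.191]
contact_force: [1.0, -0.5, -0.2]
finger_gap: 0.0871
```

{"api": "move_arm", "payload": {
  "motion": [0.6,-3.9,0,0,0,0.6,-3.9,0,0,0,0.6,-3.9,0,0,0,0.6,-3.9,0,0,0,0.6,-3.9,0,0,0,0.6,-3.9,0,-1,0,0,0,0,0,0]
}}

```text
time: 2.35
tcp_pos: [0.5628, 0.2461, 0.2369]
tcp_rot: [-3.136, 0.016, -0.167]
contact_force: [-2.2, -0.1, 0.3]
finger_gap: 0.0865
```

```bash
cat >> h.py <<'E'
from scipy.spatial.transform import Rotation as Ro
def wrist(name):
    from rig import env
    s=env.observe();c=env.read_camera("wrist");T=c["T_tool_cam"];Rt=Ro.from_euler("xyz",s["tcp_rot"]).as_matrix()
    Rc=Rt@T[:3,:3];o=Rt@T[:3,3]+s["tcp_pos"];c["R"]=Rc.T;c["t"]=-Rc.T@o
    pickle.dump(c,open(f"{name}.pkl","wb"));cv2.imwrite(f"pics/{name}.png",c["frame"][:,:,::-1]);return s,c
def proj(c,X):
    f=200/np.tan(np.radians(c["vertical_fov"]/2));K=np.array([[f,0,c["cx"]],[0,f,c["cy"]],[0,0,1]])
    return cv2.projectPoints(np.array([X],float),cv2.Rodrigues(c["R"])[0],np.asarray(c["t"]),K,c["dist_coeffs"])[0].ravel()
E
python3 -c "
from h import *
s,c=wrist('w1');print(s['tcp_pos'],s['tcp_rot'],s['joint_pos'],-c['R'].T@c['t'])
for X in ([.6206,.2191,.084],[.5094,.2376,.084],[.565,.2283,.115]):print(proj(c,X))"
```

```text
[0.56276138 0.24613722 0.2369411 ] [-3.13563195  0.01613754 -0.16720704] [-0.01888752  0.32907044 -0.57456415  1.53763933  0.16588173  1.33599814
 -2.34692179] [0.63914803 0.23236682 0.37248816]
[335.61444778 126.51230077]
[334.03697811 239.30159596]
[336.71290316 194.59395335]
```

View pics/w1.png

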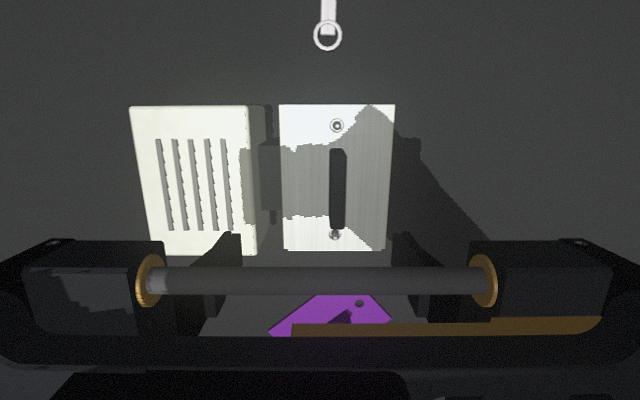

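The wrist picture agrees with the triangulation: the pins appear at (337,125) and (335,236), predicted (336,126) and (334,239), with the handle at (338,190).

{"api": "move_arm", "payload": {
  "motion": [0.4,0.9,1.5,0,0,0.4,0.8,2.5,0,0,0,0,2.5,0,0,0,0,2.5,0,0,0,0,2.0,0,0,0,0,1.3,0,0,0,0,0,0,0]
}}

```text
time: 2.98
tcp_pos: [0.5656, 0.22, 0.1077]
tcp_rot: [-3.141, 0.016, -0.172]
contact_force: [-0.7, -0.4, -0.1]
finger_gap: 0.0874
```

{"api": "move_arm", "payload": {
  "motion": [0,-0.8,0,0,0,0,0,0,0,255,0,0,0,0,255,0,0,0,0,255,0,0,0,0,255,0,0,0,0,255,0,0,0,0,255]
}}

```text
time: 3.57
tcp_pos: [0.569, 0.2274, 0.1123]
tcp_rot: [-3.14, 0.012, -0.174]
contact_force: [-0.1, -0.2, 0.7]
finger_gap: 0.0548
```

{"api": "move_arm", "payload": {
  "motion": [0,0,0.2,0,255,0,0,0,0,255,0,0,0,0,255,0,0,0,0,255,0,0,0,0,255,0,0,0,0,255,0,0,0,0,255,0,0,0,0,255]
}}

```text
time: 4.23
tcp_pos: [0.5692, 0.2274, 0.1106]
tcp_rot: [-3.14, 0.011, -0.174]
contact_force: [-0.2, 0.5, 0.5]
finger_gap: 0.0133
```

{"api": "move_arm", "payload": {
  "motion": [0,0,-1,0,255,0,0,-1,0,255,0,0,-1,0,255,0,0,-1,0,255,0,0,-1,0,255,0,0,-1,0,255]
}}

```text
time: 4.73
tcp_pos: [0.5685, 0.2266, 0.1743]
tcp_rot: [-3.141, 0.015, -0.174]
contact_force: [-0.3, -0.1, -1.4]
finger_gap: 0.0138
```

{"api": "move_arm", "payload": {
  "motion": [0,1.2,0,0,255,0,2.5,0,0,255,0,2.5,0,0,255,0,2.5,0,0,255,0,2.5,0,0,255,0,2.5,0,0,255,0,2.5,0,0,255,0,1.5,0,0,255,0,0.8,0,0,255,0,0,0,0,255]
}}

```text
time: 5.57
tcp_pos: [0.5336, 0.0311, 0.1786]
tcp_rot: [-3.14, 0.009, -0.175]
contact_force: [-0.7, 0.2, -2.0]
finger_gap: 0.0135
```

```bash
python3 - <<'E'
from rig import env
import cv2,numpy as np
a=env.read_camera("side")["frame"];b=env.read_camera("top")["frame"]
cv2.imwrite("pics/two.png",np.vstack([a[:,100:500],b[80:280,100:500]])[:,:,::-1]);print(env.observe())
E
```

```text
{'time': 5.6667, 'joint_pos': array([ 0.2923714 ,  0.19118216, -0.48362462,  1.80685735,  0.08936634,
        1.17377908, -1.96217516]), 'dq': array([-0.02448981,  0.00892528, -0.02490477, -0.01028016, -0.00423943,
       -0.00445798, -0.00825546]), 'effort': array([  1.51117008, -50.4506278 ,  -2.09469929, -38.62196445,
         0.14110476,   0.06285661,   0.17586524]), 'tcp_pos': array([0.53398589, 0.03379547, 0.17877152]), 'tcp_rot': array([-3.13844426,  0.00895164, -0.1723834 ]), 'contact_force': array([-0.15434947, -0.40511747, -1.88422829]), 'ft_torque': array([ 0.10399125,  0.01714607, -0.02806105]), 'finger_gap': 0.013780240218376946}
```

View pics/two.png

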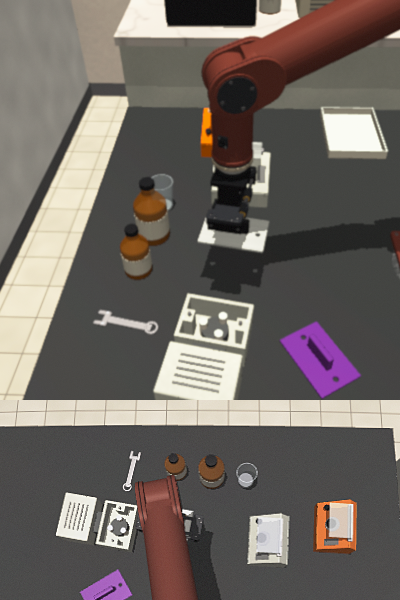

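The picture shows the open pump head, with the cover held level over empty bench in front of the bottles. I'll lower it.

{"api": "move_arm", "payload": {
  "motion": [0,0,1,0,255,0,0,2,0,255,0,0,2,0,255,0,0,2,0,255,0,0,2,0,255,0,0,2,0,255,0,0,1,0,255,0,0,0.3,0,255,0,0,0,0,255]
}}

```text
time: 6.42
tcp_pos: [0.5336, 0.0497, 0.0474]
tcp_rot: [-3.131, 0.008, -0.154]
contact_force: [-0.5, -0.2, -1.1]
finger_gap: 0.0134
```

{"api": "move_arm", "payload": {
  "motion": [0,0,0.3,0,255,0,0,0.3,0,255,0,0,0.2,0,255,0,0,0,0,255]
}}

```text
time: 6.75
tcp_pos: [0.5352, 0.0513, 0.0414]
tcp_rot: [-3.13, 0.005, -0.152]
contact_force: [-0.3, -0.2, -0.2]
finger_gap: 0.014
```

{"api": "move_arm", "payload": {
  "motion": [0,0,0.2,0,255,0,0,0.1,0,255]
}}

```text
time: 6.92
tcp_pos: [0.5359, 0.0514, 0.0405]
tcp_rot: [-3.13, 0.003, -0.152]
contact_force: [-7.8, -0.7, 11.2]
finger_gap: 0.0137
```

Firm on the bench. Release.

{"api": "move_arm", "payload": {
  "motion": [0,0,0,0,100,0,0,0,0,0,0,0,0,0,0,0,0,0,0,0,0,0,0,0,0,0,0,0,0,0,0,0,0,0,0,0,0,0,0,0]
}}

```text
time: 7.58
tcp_pos: [0.5384, 0.0511, 0.0428]
tcp_rot: [-3.129, -0.002, -0.153]
contact_force: [0.0, -0.8, -0.2]
finger_gap: 0.0589
```

{"api": "move_arm", "payload": {
  "motion": [0,0,0,0,0,0,0,0,0,0,0,0,-1,0,0,0,0,-3,0,0,0,0,-4,0,0,0,0,-4,0,255,0,0,-4,0,255,0,0,-4,0,255,0,0,-4,0,255]
}}

```text
time: 8.33
tcp_pos: [0.5314, 0.0483, 0.2857]
tcp_rot: [-3.131, 0.015, -0.15]
contact_force: [1.7, -0.1, -0.3]
finger_gap: 0.0681
```

{"api": "move_arm", "payload": {
  "motion": [0.3,4,0,0,255,0.3,4,0,0,255,0.3,4,0,0,255,0.3,4,0,0,255,0.3,4,0,0,255,0.3,4,0,0,255,0.3,4,0,0,255,0.3,4,0,0,255,0.3,4,0,0,255,0.3,4,0,0,255]
}}

```text
time: 9.17
tcp_pos: [0.5083, -0.3531, 0.3048]
tcp_rot: [-3.127, -0.016, -0.125]
contact_force: [1.2, -0.2, 0.1]
finger_gap: 0.0034
```

{"api": "move_arm", "payload": {
  "motion": [-3.3,2.3,0,0,255,-3.3,2.3,0,0,255,-3.3,2.3,0,0,255,-3.3,2.3,0,0,255,-3.3,2.3,0,0,255,-3.3,2.3,0,0,255,-3.3,2.3,0,0,255,-3.3,2.3,0,0,255,-3.3,2.3,0,0,255,-3.3,2.3,0,0,255]
}}

```text
time: 10.0
tcp_pos: [0.1417, -0.5478, 0.2986]
tcp_rot: [-3.124, -0.021, -0.12]
contact_force: [-0.2, -0.9, -0.4]
finger_gap: 0.0006
```

```bash
python3 -c "
from rig import env
print(env.observe())"
```

```text
{'time': 10.0, 'joint_pos': array([ 1.1787795 ,  0.14511659,  0.0859591 ,  1.59402181, -0.03890128,
        1.41012514, -0.42046179]), 'dq': array([ 0.5467804 ,  0.19760824,  0.38751669, -0.21344155, -0.07277725,
        0.02994451,  0.94201987]), 'effort': array([-3.81733283e+00, -5.52198350e+01, -3.00198840e-01, -3.90510249e+01,
       -1.01615820e-03,  3.05853328e-01, -1.97385997e+00]), 'tcp_pos': array([ 0.14166963, -0.54780638,  0.29859551]), 'tcp_rot': array([-3.12444302, -0.02074657, -0.12008778]), 'contact_force': array([-0.15170675, -0.87509284, -0.41175982]), 'ft_torque': array([-0.00459385,  0.02081156, -0.02846062]), 'finger_gap': 0.0006498881211562426}
```

{"api": "move_arm", "payload": {
  "motion": [-3.3,1,0,0,255,-3.3,1,0,0,255,-3.3,1,0,0,255,-3.3,1,0,0,255,-3.3,1,0,0,255,0,0,-4,-7,255,0,0,-4,-7,255,0,0,-4,-7,255,0,0,-4,-7,255,0,0,-4,-7,255]
}}

```text
time: 10.83
tcp_pos: [-0.0544, -0.576, 0.4986]
tcp_rot: [-3.131, -0.035, 0.495]
contact_force: [0.8, -2.2, 0.3]
finger_gap: 0.0005
```

{"api": "move_arm", "payload": {
  "motion": [0,0,-4,-7,255,0,0,-4,-7,255,0,0,-4,-7,255,0,0,-4,-7,255,0,0,-4,-7,255,0,0,-4,-7,255,0,0,-4,-7,255,0,0,-4,-7,255]
}}

```text
time: 11.5
tcp_pos: [-0.0548, -0.5332, 0.702]
tcp_rot: [3.114, 0.162, 1.491]
contact_force: [0.9, -0.2, -0.3]
finger_gap: 0.0003
```

```bash
python3 -c "
from rig import env
print(env.observe())"
```

```text
{'time': 11.5, 'joint_pos': array([ 1.33195745,  0.18400033,  0.39812903,  0.71799143, -0.12612731,
        2.08997251,  1.5691519 ]), 'dq': array([-0.37755322, -0.31231159,  0.37347591, -0.07489977,  0.0127496 ,
       -0.0025845 ,  1.47167537]), 'effort': array([  4.12754551, -42.15396523,   1.2942281 , -32.51690984,
        -0.04823754,  -0.84516931,  -3.10104333]), 'tcp_pos': array([-0.05484069, -0.53317128,  0.70201615]), 'tcp_rot': array([3.11399693, 0.16187549, 1.49097647]), 'contact_force': array([ 0.89605173, -0.24903287, -0.32672354]), 'ft_torque': array([ 0.18089018, -0.14218056,  0.03157906]), 'finger_gap': 0.0002854770281491158}
```

Pushing up against the q6 limit tilts the tool toward −y, which is the direction needed. I'll keep going.

{"api": "move_arm", "payload": {
  "motion": [-0.5,0,-4,0,255,-0.7,0,-4,0,255,-1,0,-4,0,255,-1,0,-4,0,255,-1.2,0,-4,0,255,-1.5,0,-4,0,255]
}}

```text
time: 12.0
tcp_pos: [-0.0555, -0.5011, 0.7991]
tcp_rot: [3.104, 0.37, 1.474]
contact_force: [-0.5, 0.3, 0.9]
finger_gap: 0.0004
```

```bash
cat > st.py <<'E'
from h import *
from rig import env
s=env.observe();R=Ro.from_euler("xyz",s["tcp_rot"]).as_matrix()
np.set_printoptions(precision=3,suppress=True)
print(s["time"],"q",s["joint_pos"],"p",s["tcp_pos"],"z",R[:,2],"x",R[:,0],"F",s["contact_force"])
E
python3 st.py
```

```text
12.0 q [ 1.242  0.124  0.511  0.571 -0.143  2.089  1.554] p [-0.056 -0.501  0.799] z [ 0.003 -0.363 -0.932] x [ 0.09   0.928 -0.362] F [-0.462  0.319  0.921]
```

{"api": "move_arm", "payload": {
  "motion": [-1.6,0,-3.8,0,255,-1.8,0,-3.8,0,255,-1.9,0,-3.7,0,255,-2,0,-3.6,0,255,-2.2,0,-3.5,0,255,-2.3,0,-3.4,0,255]
}}

```text
time: 12.5
tcp_pos: [-0.0583, -0.4838, 0.8873]
tcp_rot: [3.084, 0.575, 1.444]
contact_force: [0.3, 0.3, 0.5]
finger_gap: 0.0003
```

```bash
python3 st.py
```

```text
12.5 q [ 1.309  0.142  0.532  0.349 -0.223  2.089  1.538] p [-0.058 -0.484  0.887] z [-0.012 -0.546 -0.838] x [ 0.106  0.832 -0.544] F [0.259 0.296 0.451]
```

{"api": "move_arm", "payload": {
  "motion": [-2.4,0,-3.3,0,255,-2.4,0,-3.3,0,255,-1.5,0,-2,0,255]
}}

```text
time: 12.75
tcp_pos: [-0.06, -0.4724, 0.9221]
tcp_rot: [3.071, 0.66, 1.427]
contact_force: [1.3, 5.6, 3.0]
finger_gap: 0.0005
```

```bash
python3 st.py
```

```text
12.75 q [ 1.331  0.156  0.622  0.254 -0.329  2.089  1.535] p [-0.06  -0.472  0.922] z [-0.018 -0.616 -0.788] x [ 0.113  0.782 -0.613] F [1.281 5.634 2.984]
```

{"api": "move_arm", "payload": {
  "motion": [2.3,1.5,2,0,255,2.4,2.3,1.7,0,255,2.4,2.3,1.7,0,255,2.4,2.3,1.7,0,255,2.4,2.3,1.7,0,255,2.4,2.3,1.7,0,255,2.4,2.3,1.7,0,255,2.4,2.3,1.7,0,255,2.4,2.3,1.7,0,255,2.4,2.3,1.7,0,255]
}}

```text
time: 13.58
tcp_pos: [0.1458, -0.4205, 0.7275]
tcp_rot: [2.997, 0.668, 1.336]
contact_force: [-0.1, -0.8, 0.3]
finger_gap: 0.0004
```

```bash
cat >> st.py <<'E'
import sys
if len(sys.argv)>1: t=np.array(eval(sys.argv[1]));print("tool-frame cm to go",100*R.T@(t-s["tcp_pos"]),"world",t-s["tcp_pos"])
E
python3 st.py "(.45,-.2,.4)"
```

```text
13.5833 q [ 0.789 -0.345 -0.013  1.299  0.466  1.663  0.762] p [ 0.146 -0.421  0.727] z [-0.003 -0.63  -0.777] x [ 0.183  0.763 -0.62 ] F [-0.148 -0.792  0.286]
tool-frame cm to go [42.683 23.035 11.459] world [ 0.304  0.221 -0.327]
```

{"api": "move_arm", "payload": {
  "motion": [3.3,2,1.1,0,255,3.3,2,1.1,0,255,3.3,2,1.1,0,255,3.3,2,1.1,0,255,3.3,2,1.1,0,255,3.3,2,1,0,255,3.3,2,1,0,255,3.3,2,1,0,255,3.3,2,1,0,255,3.3,2,1,0,255]
}}

```text
time: 14.42
tcp_pos: [0.4171, -0.2575, 0.4595]
tcp_rot: [2.955, 0.662, 1.281]
contact_force: [0.7, -0.6, 0.1]
finger_gap: 0.0003
```

```bash
python3 st.py "(.53,-.16,.25)"
```

```text
14.4167 q [ 0.684 -0.184 -0.581  1.725  0.58   1.496 -0.142] p [ 0.417 -0.258  0.46 ] z [ 0.005 -0.632 -0.775] x [ 0.226  0.756 -0.615] F [ 0.721 -0.632  0.134]
tool-frame cm to go [22.797  6.255 10.133] world [ 0.113  0.098 -0.21 ]
```

{"api": "move_arm", "payload": {
  "motion": [3.3,0.9,1.4,0,255,3.3,0.9,1.4,0,255,3.3,0.9,1.4,0,255,3.3,0.9,1.4,0,255,3.2,0.9,1.4,0,255,3,0.9,1.4,0,255,2.5,0.8,1.4,0,255,0,0,0,0,255]
}}

```text
time: 15.08
tcp_pos: [0.539, -0.1545, 0.248]
tcp_rot: [2.93, 0.649, 1.249]
contact_force: [-2.4, -0.2, -0.2]
finger_gap: 0.0003
```

```bash
python3 st.py "(.5196,-.184,.185)"; python3 -c "
from h import *
s,c=wrist('w2');print(-c['R'].T@c['t'])
for X in ([.5175,-.249,.105],[.576,-.243,.08],[.517,-.2128,.053],list(s['tcp_pos'])):print(proj(c,X))"
```

```text
15.0833 q [ 0.486  0.247 -0.777  1.803  0.828  1.451 -0.773] p [ 0.539 -0.155  0.248] z [ 0.012 -0.627 -0.779] x [ 0.252  0.756 -0.604] F [-2.45  -0.205 -0.164]
tool-frame cm to go [ 1.088 -2.376  6.727] world [-0.019 -0.029 -0.063]
[ 0.55622316 -0.01148965  0.30878078]
[290.26332848 179.93904304]
[339.6808968  144.40688159]
[274.75097334 120.62901386]
[316.807096   270.57622985]
```

View pics/w2.png

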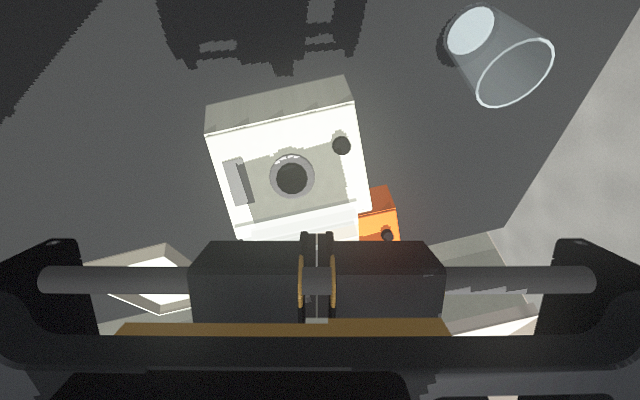

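The wrist view shows the jog button at (291,178), predicted (290,180), and the knob at (341,146), predicted (340,144). The beaker is far off to the upper right.

```bash
python3 -c "
from h import *
w=pickle.load(open('w2.pkl','rb'))
r=[ray(d['side'],(340.6,170)),ray(d['top'],(361.6,217.6)),ray(w,(291,178))]
print(tri(r),tri([r[0],r[2]]),tri([r[1],r[2]]))
X=tri(r)[0];print(X)
"; python3 st.py "np.array([.5178,-.249,.104])+.045*np.array([-.012,.627,.779])"
```

```text
(array([ 0.51811799, -0.25054027,  0.09985475]), np.float64(0.0011528223796242853)) (array([ 0.51781471, -0.25543212,  0.09586303]), np.float64(0.0010238940163329836)) (array([ 0.51803944, -0.25040577,  0.10134779]), np.float64(0.0003155108064882242))
[ 0.51811799 -0.25054027  0.09985475]
15.1333 q [ 0.488  0.243 -0.777  1.802  0.827  1.452 -0.769] p [ 0.539 -0.155  0.25 ] z [ 0.013 -0.628 -0.778] x [ 0.253  0.755 -0.605] F [ 0.372 -0.441  0.489]
tool-frame cm to go [ 1.23  -2.712 12.751] world [-0.021 -0.066 -0.111]
```

{"api": "move_arm", "payload": {
  "motion": [0.6,-1.4,0,0,255,0.6,-1.3,1,0,255,0,0,2.5,0,255,0,0,2.5,0,255,0,0,0,0,255]
}}

```text
time: 15.55
tcp_pos: [0.5177, -0.1799, 0.1981]
tcp_rot: [2.91, 0.645, 1.227]
contact_force: [-0.1, -0.1, 0.1]
finger_gap: 0.0003
```

```bash
python3 st.py "np.array([.518,-.25,.102])+.045*np.array([-.012,.627,.779])"
```

```text
15.55 q [ 0.519  0.244 -0.755  1.916  0.86   1.339 -0.838] p [ 0.518 -0.18   0.198] z [ 0.019 -0.629 -0.777] x [ 0.269  0.752 -0.602] F [-0.116 -0.07   0.067]
tool-frame cm to go [ 0.512 -0.318  7.374] world [-0.    -0.042 -0.061]
```

{"api": "move_arm", "payload": {
  "motion": [0.5,-0.3,1,0,255,0,0,2,0,255,0,0,2,0,255,0,0,1.6,0,255,0,0,0.5,0,255,0,0,0,0,255]
}}

```text
time: 16.05
tcp_pos: [0.5207, -0.2219, 0.1457]
tcp_rot: [2.889, 0.643, 1.208]
contact_force: [0.3, 0.5, -0.1]
finger_gap: 0.0003
```

```bash
python3 st.py "np.array([.518,-.25,.102])+.025*np.array([-.012,.627,.779])"; python3 - <<'E'
from h import *
s,c=wrist('w3')
from rig import env
a=env.read_camera("side")["frame"][120:220,270:430,::-1]
cv2.imwrite("pics/p3.png",np.vstack([cv2.resize(c["frame"][60:340,80:480,::-1],(560,392)),np.pad(cv2.resize(a,(320,200),interpolation=2),((0,0),(0,240),(0,0)))]))
E
```

```text
16.05 q [ 0.547  0.311 -0.709  1.966  0.955  1.237 -0.9  ] p [ 0.521 -0.222  0.146] z [ 0.027 -0.631 -0.775] x [ 0.284  0.748 -0.6  ] F [ 0.253  0.535 -0.143]
tool-frame cm to go [ 0.442 -0.514  2.656] world [-0.003 -0.012 -0.024]
```

View pics/p3.png

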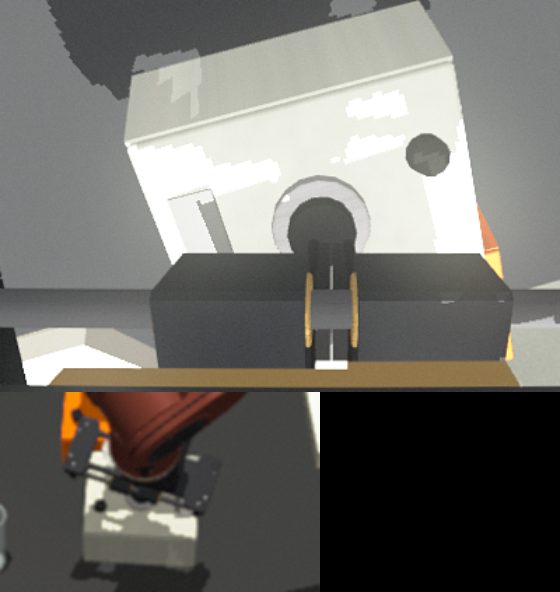

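The fingertips sit just above the button, about 5 mm right of centre, and the visor is clear. I'll correct that and advance.

{"api": "move_arm", "payload": {
  "motion": [0.4,-0.5,0,0,255,0,0,0.8,0,255,0,0,0.8,0,255,0,0,0.5,0,255,0,0,0,0,255]
}}

```text
time: 16.57
tcp_pos: [0.5202, -0.2284, 0.1277]
tcp_rot: [2.883, 0.641, 1.209]
contact_force: [0.4, 0.5, 1.8]
finger_gap: 0.0006
```

```bash
python3 st.py "np.array([.518,-.25,.102])+.025*np.array([-.012,.627,.779])"
```

```text
16.5667 q [ 0.548  0.332 -0.697  1.986  0.987  1.205 -0.93 ] p [ 0.52  -0.228  0.128] z [ 0.035 -0.631 -0.775] x [ 0.284  0.749 -0.598] F [0.361 0.543 1.791]
tool-frame cm to go [-0.142 -0.245  0.853] world [-0.002 -0.006 -0.006]
```

{"api": "move_arm", "payload": {
  "motion": [0,-0.2,0.3,0,255,0,0,0.3,0,255,0,0,0.3,0,255]
}}

```text
time: 16.82
tcp_pos: [0.5194, -0.2327, 0.1212]
tcp_rot: [2.881, 0.641, 1.209]
contact_force: [-16.0, 25.5, 36.2]
finger_gap: 0.0005
```

```bash
python3 st.py "np.array([.518,-.25,.102])+.025*np.array([-.012,.627,.779])"
```

```text
16.8167 q [ 0.552  0.34  -0.692  1.993  1.     1.193 -0.939] p [ 0.519 -0.233  0.121] z [ 0.037 -0.632 -0.774] x [ 0.284  0.749 -0.598] F [-15.992  25.51   36.214]
tool-frame cm to go [-0.182 -0.122  0.079] world [-0.002 -0.002  0.   ]
```

{"api": "move_arm", "payload": {
  "motion": [0,0,0,0,255,0,0,0,0,255]
}}

```text
time: 16.98
tcp_pos: [0.5191, -0.2319, 0.1224]
tcp_rot: [2.88, 0.643, 1.209]
contact_force: [-1.5, 3.0, 4.1]
finger_gap: 0.0001
```

{"api": "move_arm", "payload": {
  "motion": [0,0,0.15,0,255,0,0,0.1,0,255,0,0,0.1,0,255,0,0,0.1,0,255]
}}

```text
time: 17.32
tcp_pos: [0.5192, -0.2322, 0.1217]
tcp_rot: [2.879, 0.645, 1.208]
contact_force: [-5.9, 9.6, 12.3]
finger_gap: 0.0001
```

{"api": "move_arm", "payload": {
  "motion": [0,0,0.1,0,255,0,0,0.1,0,255,0,0,0.1,0,255,0,0,0.1,0,255,0,0,0.1,0,255,0,0,0.1,0,255,0,0,0.1,0,255,0,0,0.1,0,255,0,0,0.1,0,255,0,0,0.1,0,255]
}}

```text
time: 18.15
tcp_pos: [0.5192, -0.2321, 0.1216]
tcp_rot: [2.874, 0.652, 1.208]
contact_force: [-6.1, 8.8, 12.4]
finger_gap: 0.0007
```

{"api": "move_arm", "payload": {
  "motion": [0,0,0.1,0,255,0,0,0.1,0,255,0,0,0.1,0,255,0,0,0.1,0,255,0,0,0.1,0,255,0,0,0.1,0,255,0,0,0.1,0,255,0,0,0.1,0,255,0,0,0.1,0,255,0,0,0.1,0,255]
}}

```text
time: 18.98
tcp_pos: [0.5191, -0.2319, 0.1215]
tcp_rot: [2.87, 0.658, 1.207]
contact_force: [-6.2, 8.0, 13.0]
finger_gap: 0.0006
```

{"api": "move_arm", "payload": {
  "motion": [0,0,0.1,0,255,0,0,0.1,0,255,0,0,0.1,0,255,0,0,0.1,0,255,0,0,0.1,0,255,0,0,0.1,0,255,0,0,0.1,0,255,0,0,0.1,0,255,0,0,0.1,0,255,0,0,0.1,0,255]
}}

```text
time: 19.82
tcp_pos: [0.5191, -0.2317, 0.1214]
tcp_rot: [2.866, 0.665, 1.206]
contact_force: [-6.2, 7.7, 12.4]
finger_gap: 0.0006
```

```bash
python3 st.py; python3 - <<'E'
from h import *
s,c=wrist('w4')
cv2.imwrite("pics/p4.png",cv2.resize(c["frame"][80:300,200:440,::-1],None,fx=2.5,fy=2.5))
E
```

```text
19.8167 q [ 0.534  0.344 -0.69   2.003  1.026  1.206 -0.966] p [ 0.519 -0.232  0.121] z [ 0.043 -0.652 -0.757] x [ 0.281  0.735 -0.617] F [-6.199  7.665 12.437]
```

View pics/p4.png

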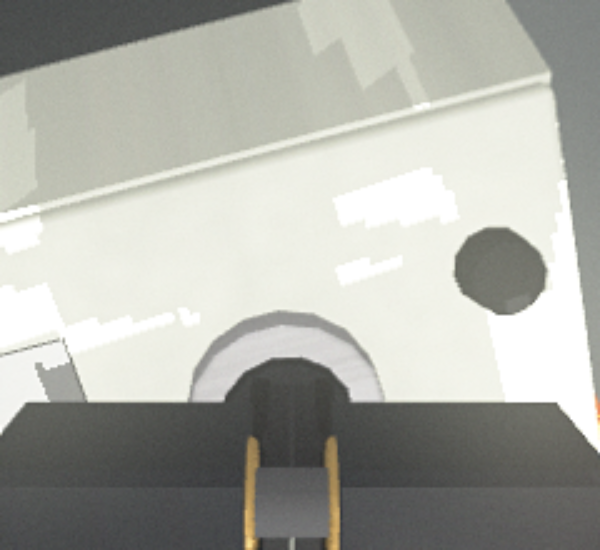

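The fingers are on the button, which sits flush with its collar. I'll hold longer for margin, then retract along the tool axis.

{"api": "move_arm", "payload": {
  "motion": [0,0,0.1,0,255,0,0,0.1,0,255,0,0,0.1,0,255,0,0,0.1,0,255,0,0,0.1,0,255,0,0,0.1,0,255,0,0,0.1,0,255,0,0,0.1,0,255,0,0,0.1,0,255,0,0,0.1,0,255]
}}

```text
time: 20.7
tcp_pos: [0.5191, -0.2316, 0.1213]
tcp_rot: [2.861, 0.671, 1.205]
contact_force: [-6.3, 8.9, 11.5]
finger_gap: 0.0007
```

{"api": "move_arm", "payload": {
  "motion": [0,0,0.1,0,255,0,0,0.1,0,255,0,0,0.1,0,255,0,0,0.1,0,255,0,0,0.1,0,255,0,0,0.1,0,255,0,0,0.1,0,255,0,0,0.1,0,255,0,0,0.1,0,255,0,0,0.1,0,255]
}}

```text
time: 21.53
tcp_pos: [0.519, -0.2314, 0.1212]
tcp_rot: [2.857, 0.677, 1.204]
contact_force: [-5.9, 8.5, 12.6]
finger_gap: 0.0006
```

{"api": "move_arm", "payload": {
  "motion": [0,0,-1,0,255,0,0,-2,0,255,0,0,-3,0,255,0,0,-3,0,255,0,0,-3,0,255,0,0,-3,0,255,0,0,0,0,255,0,0,0,0,255]
}}

```text
time: 22.2
tcp_pos: [0.5098, -0.1282, 0.2368]
tcp_rot: [2.863, 0.676, 1.206]
contact_force: [-0.2, -0.3, -0.1]
finger_gap: 0.0002
```

```bash
python3 st.py; python3 - <<'E'
from h import *
s,c=wrist('w5')
from rig import env
a=env.read_camera("side")["frame"][:,:,::-1]
cv2.imwrite("pics/p5.png",np.vstack([cv2.resize(c["frame"][60:260,160:480,::-1],None,fx=1.5,fy=1.5),np.pad(a[130:400,160:540],((0,0),(0,100),(0,0)))]))
E
```

```text
22.2 q [ 0.445  0.197 -0.8    1.901  0.835  1.439 -0.891] p [ 0.51  -0.128  0.237] z [ 0.042 -0.66  -0.75 ] x [ 0.278  0.728 -0.626] F [-0.178 -0.263 -0.127]
```

View pics/p5.png

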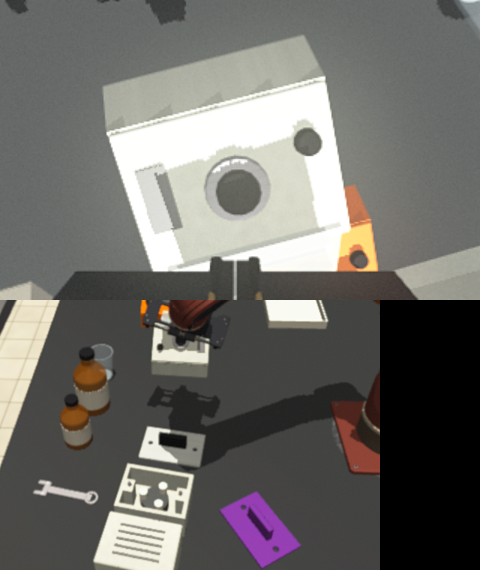

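The button has been released and stands proud, the cover lies flat with its handle up clear of the pump, and the bystanders are where they were. Handing in.

```bash
python3 -c "
from rig import env
print(env.sign_off());print(env.observe()['contact_force'])"
```

```text
the job is handed in; nothing more can be done
None
the job is handed in; nothing more can be done
```

The cover is on the bench and the jog button has been pressed and released. I handed the job in at about 22 s of robot time; sign-off gave no verdict.

- **Cover:** I lifted it off the pins and lowered it onto the open bench near (0.535, 0.05). I felt contact with the bench (about 11 N up) before letting go. The last side view shows it flat with the handle up, clear of the pump.
- **Tilting the tool:** the moves allow no tilt, so I drove the arm against its reach limit (joint 6) to tilt the tool about 38° to match the panel. I then came in under the visor square to the panel.
- **Button:** I held it against its stop at about 16 N for more than four seconds (17.1 to 21.5 s). Travel after first contact was about 7 mm, and the wrist picture showed it flush with its collar. After I backed off, it looked fully out.
- **Bystanders:** the bottles, beaker and wrench looked unmoved in the last pictures. The final wrist force was near zero.

Three checks did not fully agree:
- **Button height:** cameras gave 0.096 to 0.101 m against about 0.105 m from the text. Contact came about where the text puts it.
- **First push:** the wrist force peaked at about 47 N for an instant. The pictures showed only the fingers on the button, not the gripper's body.
- **Sideways force:** about 6 N sideways was present during the hold, and I did not explain it.

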